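Lock the filter holder with the pin spanner

TASK

Close the pressure filter holder: seat both prongs of the pin spanner fully in the two holes of its lock ring, then turn the ring clockwise with the spanner until it is nipped up firmly against its stop, without straining it or bearing down hard on it. Then lift the spanner off and lay it gently back flat on the grey mat, prongs down, and leave everything else on the table where it stands.

Things in the scene. Friction and masses are not known exactly. Their poses are not given: they have to be found in the camera images.
- holder: Stainless filter holder screwed to the table, it cannot move: base plate 170 x 150 x 12 mm, legs, body, and on top the lock ring, 92 mm across, its upper face 98 mm above the table. Origin on the table on the ring's axis, z up. A brass nipple 20 mm across in the ring's middle stands 24 mm above the face. The low gauge (+x side) and all else stay below 80 mm.
- lock_ring (a joint): Lock ring's angle, rad, clockwise from above: starts at 0 to 0.12, hard stop (locked) at 0.90, stays where left. Stiff: 0.45 N m about its axis starts it, 0.7 near the stop. Firmly nipped up: 1.2 to 1.7 N m, on the stop; over 2.0 strains it. It has two holes in its face for the spanner: 9.5 mm across, hardly chamfered, 11 mm deep, opposite each other, 33 mm from the axis.
- ring_face (a point): Centre of the lock ring's upper face, on its axis (does not turn). Where the two holes stand differs each time and no reading gives it: find them by eye, or by sliding the prongs lightly round the face. With lock_ring at 0 the line through them lies 0.1 to 0.8 rad anticlockwise (from above) of the holder's y axis. The ring lies still under a light sliding touch.
- spanner_grip (a point): Middle of the pin spanner's black plastic handle, half-way up (14 mm above its underside). x points along the handle to the fork, z up. The handle is 18 mm wide, 28 mm high and reaches from 55 mm behind to 42 mm ahead of this point.
- spanner: Pin spanner, 0.2 to 0.33 kg, origin 14 mm below spanner_grip, same axes. Its fork is a flat steel crescent 6 mm thick, radius 26 to 40 mm about a centre 100 mm ahead, underside 9 mm above that of the handle. Fully engaged it lies flat on the ring's face, that centre on the ring's axis, handle pointing away from the ring. The fork is heavy and may droop a little in the grip.
- prong_a (a point): Middle of the lower end of the left (+y) prong: round, 8 mm across, 9 mm long, pointing down from the fork's end, 100 mm ahead of spanner_grip and 33 mm to its left, level with the handle's underside. The fit in a hole, 0.75 mm all round, is finer than readings and grasp: feel for it with a light touch. Either prong may go in either hole.
- prong_b (a point): The same for the right (-y) prong, 33 mm to the right.
- mat: Grey silicone mat fixed on the table, 290 x 170 x 4 mm, on which the spanner lies at the start. Origin at the centre of its underside, x along its length.
- beaker: Bystander: glass beaker, 80 mm across, 105 mm tall. Not to be moved.
- flask: Bystander: conical glass flask, 84 mm across its foot, 122 mm tall. Not to be moved.
- wash_bottle: Bystander: white plastic bottle, 68 mm across, 170 mm tall. Not to be moved.
- funnel: Bystander: red plastic funnel standing mouth down, 74 mm across, 75 mm tall. Not to be moved.
- seal_ring: Bystander: flat black rubber ring, 72 mm across, 6 mm thick. Not to be moved.
- wrench: Bystander: steel wrench lying flat, 150 mm long. Not to be moved.
- dish: Bystander: shallow glass dish, 90 mm across, 18 mm tall. Not to be moved.
Things that resemble listed ones, but are neither listed nor needed, are in the scene too. There is more than one size of the spanner; the job needs the smaller.

How it is judged:
On the way, in this order (a step that is already met when the one before it is completed fails the run):
1. both prongs are down in the ring's two holes (at least 6 mm deep), the ring not yet turned (below 0.2 rad) (z of each of prong_a, prong_b in the frame of holder below 0.092 m and horizontal distance between each of prong_a, prong_b and holder below 0.036 m and value of joint lock_ring below 0.2 rad), for 0.2 s.
2. with both prongs still in the holes, the ring is on its stop (at least 0.88 rad) and nipped up: at least 34 N in all between the prongs and the ring (about 1.1 N m) (z of each of prong_a, prong_b in the frame of holder below 0.093 m and horizontal distance between each of prong_a, prong_b and holder below 0.036 m and value of joint lock_ring above 0.88 rad and contact force between spanner and holder above 34 N), for 0.1 s.
At the end, for the whole second after the job is handed in: The ring is at least at 0.86 rad (stop at 0.90) and the spanner lies at rest, let go, on the mat: level within 0.12 rad, prongs down, the middle of its handle less than 26 mm above the table, both prongs and the middle of the handle over the mat (value of joint lock_ring above 0.86 rad and x of spanner_grip in the frame of mat between -0.13 and 0.13 m and y of spanner_grip in the frame of mat between -0.08 and 0.08 m and x of prong_a in the frame of mat between -0.15 and 0.15 m and y of prong_a in the frame of mat between -0.09 and 0.09 m and x of prong_b in the frame of mat between -0.15 and 0.15 m and y of prong_b in the frame of mat between -0.09 and 0.09 m and height (world z) of spanner_grip below 0.026 m and angle between spanner_grip's own z axis and vertical below 0.12 rad and linear speed of spanner below 0.02 m/s); the robot touches nothing.
It fails at once if the ring is strained: more than 70 N in all between spanner and holder (over 2 N m on the ring) (contact force between spanner and holder above 70 N).
It fails at once if the spanner bears on the holder with more than 35 N in all while a prong is not in its hole (contact force between spanner and holder above 35 N and z of any of prong_a, prong_b in the frame of holder above 0.096 m).
It fails at once if fingers or arm touch the filter holder or its ring (contact force between any of the fingers, the arm and holder above 2 N).
It fails at once if the spanner is dropped or pushed onto the mat with more than 60 N (contact force between spanner and mat above 60 N).
It fails at once if one of the bystanders (beaker, flask, bottle, funnel, rubber ring, wrench, dish) is moved by more than 20 mm (distance of any of beaker, flask, wash_bottle, funnel, seal_ring, wrench, dish from where it was at the start of the episode above 0.02 m).
It also fails if it takes over 72 s, if anything falls off the work surface, if the arm or the gripper's body presses on something with over 40 N, if the wrist force passes 120 N, or if a joint passes its speed limit or range.

ROBOT

A 6-joint arm with a two-finger parallel gripper is mounted at the origin on the work surface. World frame = base frame: x ahead of the robot, y to its left, z up, the work surface at z = 0. Lengths are in m, angles in rad, forces in N, time in s.
With the tool pointing down it reaches from about 0.35 to 0.975 m from the base axis. Payload 4.9 kg.
Tool frame: the origin (TCP) lies on the centre line of the jaws, within the pads' length; the fingertips stand 11 mm ahead of it and the grasp point (between the pads) lies 8 mm behind it; x points along the fingers, z is the direction in which the jaws open and shut, and the axes are right-handed (so a half turn about x gives the same grasp; the last joint's range is limited). The gripper opens to 85 mm and grips with 20 to 120 N. Pads are 22 mm wide; open, the fingers measure 114 mm over their backs; the gripper's body (76 mm by 85 mm) begins 54 mm behind the grasp point. The pads swing forward as they close: fully open they stand 13 mm farther back than shut.
Start: joints at [-1.248, 0.053, 1.613, -0, 1.476, -0.119], TCP at [0.267, -0.565, 0.242] pointing down, gripper open.
Joint ranges: [-3.01, 3.01], [-1.01, 2.22], [0.06, 2.58], [-1.02, 4.17], [0.09, 2.62], [-3.14, 3.14]. Speed limits (rad/s): [2.57, 2.57, 3.14, 3.14, 3.14, 3.14].

INTERFACE

Orientations are given as a unit quaternion [w, x, y, z].
In Python, from bench import ctrl gives the robot as it stands.
- The arm moves only by the tool drive_tool, never from a script. Its argument "series" is a list of rows, each a list of 7 numbers: the turn, a rotation vector about the tool's x, y, z in rad, then the shift along the tool's x, y, z in cm, then the opening, from 0 (shut) to 1 (fully open). A call has exactly 10 rows; each row is the pose to reach, as a shift and turn from the pose measured when the call began, along the tool's axes at that moment; what a row does not reach only later rows make up. A row lasts 1/12 s, in which the tool goes at most 41.7 mm and 7.16 degrees, less where a joint would pass 70% of its speed; a pose out of reach is approached as far as the arm can. A call with a gripper value outside its range is refused whole. The fingers move at their own pace and stop on an object; "force" is the grip in N (left out, the last holds). Time passes only in rows, so rows that repeat a pose let the fingers close, or fill a call up. It gives the time, the measured TCP pose, the force and the opening at its end, in the units of the state.
- ctrl.observe(): the state, without advancing time (a new reading comes with each control period).
- ctrl.get_image(name): name is "scene" or "top"; returns a dict with "frame" (400x640x3 uint8, red, green, blue), "mtx" (3x3 intrinsics, pixels), "distortion" ([k1, k2, p1, p2, k3] as OpenCV has them; the pictures are not rectified), "world_to_cam" (4x4, takes a point from world to camera coordinates). Camera axes: x right, y up, looking along -z (the intrinsics and any distortion apply to the point x, -y, -z); pixel columns grow to the right and rows downward; lengths in m; the calibration is good to about 2 mm. A picture is of the moment at which its call begins. There is no depth.
- ctrl.job_done(): hands the job in, once; it reports no verdict.
The state is a dict: "time_s": time; "qpos": joint angles; "joint_vel": joint speeds; "joint_efforts": joint torques, N m; "ee_pos": TCP position; "orientation": TCP orientation; "ft_force": force on the tool from outside, world axes, zero at the start; "moment": the same for the moment, N m; "grip_width": finger opening in m.
Only numpy, scipy, OpenCV 4.12 (cv2) and the standard library are available. Lean on these libraries where they do the work, as an engineer would, in place of code of your own. Each camera call takes 0.05 s, during which the arm holds its last target. There are 200 camera calls.

## Working session

There is one attempt and no reset: what is moved stays moved. The work goes in short steps, Python scripts to look and compute and a tool call to move; the robot and the scene stay as the last step left them, time stands still between calls to the robot, and variables do not carry over. Pictures are saved under pics/ and viewed, about 8 in all and at most 12, crops included, and the job is handed in when it is done.

Besides the shell and the picture viewer there is one more tool, called after "Request:" in YAML: its name, and indented under it one key for each argument. drive_tool: Moves the arm, as the interface text tells. Its arguments: {"type":"object","properties":{"series":{"type":"array"},"force":{"type":"number"}},"required":["series"]}

```bash
ls; mkdir -p pics; cat > h.py <<'E'
import numpy as np,cv2
from bench import ctrl
from scipy.spatial.transform import Rotation as R
def grab(n,f=None):
    d=ctrl.get_image(n)
    if f: cv2.imwrite('pics/'+f,d['frame'][:,:,::-1])
    return d
def ray(d,uv,z):
    K=np.array(d['mtx']);D=np.array(d['distortion']);T=np.array(d['world_to_cam'])
    p=cv2.undistortPoints(np.array(uv,float).reshape(-1,1,2),K,D).reshape(-1,2)
    r=np.c_[p[:,0],-p[:,1],-np.ones(len(p))]@T[:3,:3]
    o=-T[:3,:3].T@T[:3,3]
    z=np.broadcast_to(z,len(p))
    return o+r*((z-o[2])/r[:,2])[:,None]
def proj(d,P):
    K=np.array(d['mtx']);D=np.array(d['distortion']);T=np.array(d['world_to_cam'])
    c=np.atleast_2d(P)@T[:3,:3].T+T[:3,3]
    return cv2.projectPoints(c*[1,-1,-1],np.zeros(3),np.zeros(3),K,D)[0].reshape(-1,2)
def st():
    s=ctrl.observe();q=s['orientation'];r=R.from_quat([q[1],q[2],q[3],q[0]])
    return s,np.array(s['ee_pos']),r
E
python3 - <<'E'
from h import *
for n in('scene','top'):
    d=grab(n,n+'0.png');T=np.array(d['world_to_cam']);print(n,-T[:3,:3].T@T[:3,3],T[:3,:3].round(2).tolist(),d['mtx'],d['distortion'])
s,p,r=st();print(s,r.as_matrix().round(3))
E
```

```text
pics
scene [ 1.13378243 -0.10522684  0.86226252] [[0.14, 0.99, 0.01], [-0.76, 0.1, 0.64], [0.64, -0.1, 0.77]] [[375.41023903   0.         320.96637404]
 [  0.         375.41023903 201.92263341]
 [  0.           0.           1.        ]] [0.00915081 0.         0.         0.         0.        ]
top [0.3066724  0.02600623 1.54114307] [[-0.01, -1.0, 0.02], [0.99, -0.0, 0.13], [-0.13, 0.02, 0.99]] [[420.98369253   0.         313.36681143]
 [  0.         420.98369253 202.36523016]
 [  0.           0.           1.        ]] [0.01117075 0.         0.         0.         0.        ]
{'time_s': 0.1, 'qpos': array([-1.24798258e+00,  5.33170750e-02,  1.61412982e+00,  2.65956277e-05,
        1.47598397e+00, -1.19010840e-01]), 'joint_vel': array([-3.58008150e-05, -1.69903802e-03, -2.90410756e-03, -2.42983068e-03,
        1.58885876e-04,  6.64955208e-04]), 'joint_efforts': array([ 7.02065045e-04, -3.94903135e+01, -3.71362531e+01, -1.23025820e-04,
        3.88304237e-03, -6.10590831e-06]), 'ee_pos': array([ 0.26707592, -0.56447975,  0.24118572]), 'orientation': array([ 0.59691016,  0.37870734,  0.59790617, -0.37787198]), 'ft_force': array([-0.29625457, -0.26673387, -0.70792276]), 'moment': array([ 0.01174188, -0.00663893, -0.00533007]), 'grip_width': 0.08532261778594546} [[-0.001  0.904  0.428]
 [ 0.002  0.428 -0.904]
 [-1.     0.    -0.002]]
```

View pics/top0.png

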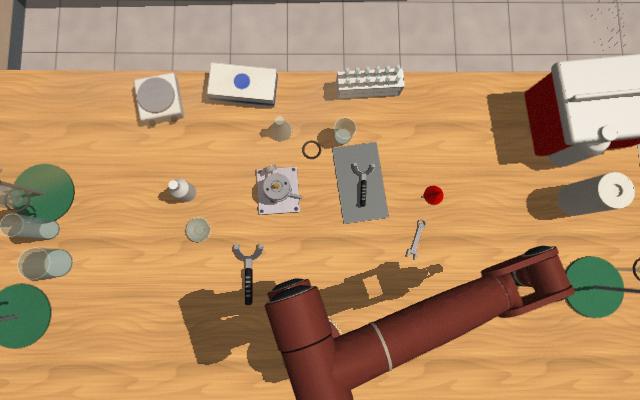

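View pics/scene0.png

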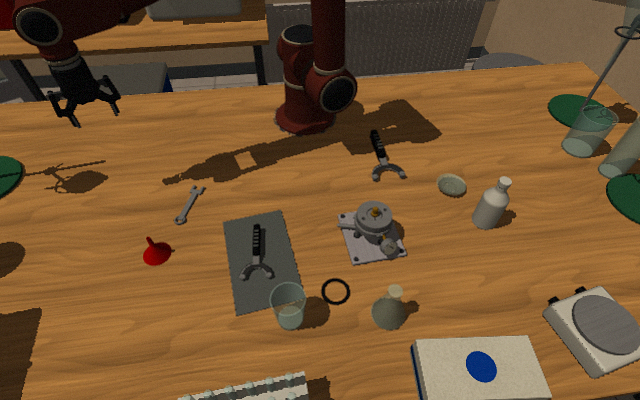

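The top view shows the mat at (360,183) with the small spanner (handle about (363,190), fork pointing up, which is +x). The holder is at (278,188), and the larger spanner lies off the mat at (248,272). Next I'll look at enlarged crops.

```bash
python3 - <<'E'
from h import *
t=cv2.imread('pics/top0.png');s=cv2.imread('pics/scene0.png')
f=lambda im,x,y,w,h:cv2.resize(im[y:y+h,x:x+w],(400,300),interpolation=cv2.INTER_CUBIC)
a=np.hstack([f(t,250,158,60,45)   ,f(t,335,150,66,50)]);b=np.hstack([f(s,335,190,80,60),f(s,222,215,80,60)])
cv2.imwrite('pics/c1.png',np.vstack([a,b]))
d=ctrl.get_image('top');g=d['frame'].astype(int)
hsv=cv2.cvtColor(d['frame'],cv2.COLOR_RGB2HSV)
# mat: low saturation in window
w=np.zeros((400,640),bool);w[135:230,325:395]=1
m=(w&(hsv[...,1]<60)&(hsv[...,2]>60)&(hsv[...,2]<130)).astype(np.uint8)
m=cv2.morphologyEx(m,cv2.MORPH_OPEN,np.ones((3,3)))
c=max(cv2.findContours(m,0,1)[0],key=cv2.contourArea)
rb=cv2.minAreaRect(ray(d,c.reshape(-1,2),.004)[:,:2].astype(np.float32));print('mat',rb)
k=(w&(hsv[...,2]<40)).astype(np.uint8)
k[:175]=0
ys,xs=np.nonzero(k);print(len(xs),xs.min(),xs.max(),ys.min(),ys.max())
P=ray(d,np.c_[xs,ys],.03)[:,:2].astype(np.float32)
print('handle',cv2.minAreaRect(P))
E
```

```text
mat ((0.6187667846679688, -0.173731729388237), (0.09642673283815384, 0.03569956123828888), 17.126319885253906)
65 360 364 180 205
handle ((0.54593825340271, -0.1880728155374527), (0.01460376288741827, 0.09251455217599869), 88.64508819580078)
```

View pics/c1.png

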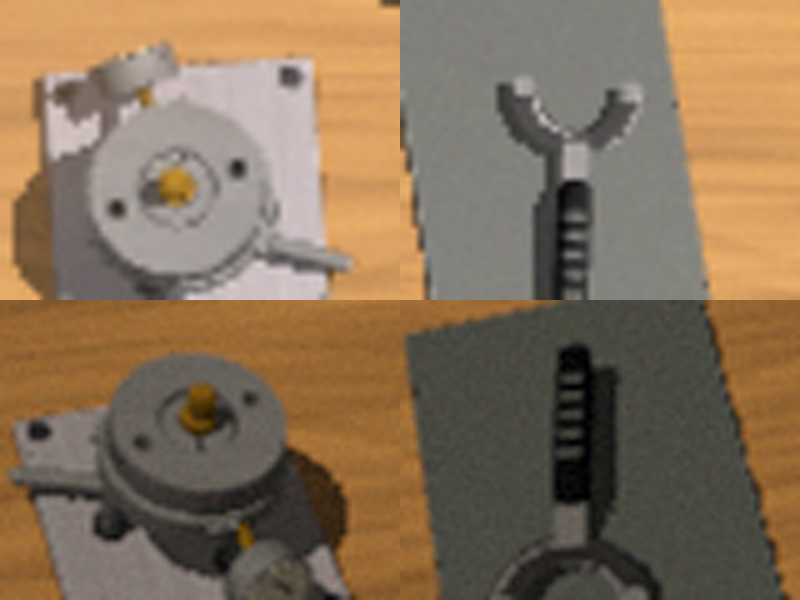

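```bash
cat > m.py <<'E'
from h import *
def line(d,uv):
    a=ray(d,[uv],0.)[0];b=ray(d,[uv],.3)[0];return a,(b-a)/np.linalg.norm(b-a)
def tri(d1,u1,d2,u2):
    a,e=line(d1,u1);b,f=line(d2,u2)
    s=np.linalg.lstsq(np.c_[e,-f],b-a,rcond=None)[0];p,q=a+s[0]*e,b+s[1]*f
    return (p+q)/2,np.linalg.norm(p-q)
E
python3 - <<'E'
from m import *
t=grab('top');s=grab('scene')
def up(x,y,x0,y0,k): return [x0+(x+.5)/k-.5,y0+(y+.5)/k-.5]
H1t=up(117,208,250,158,6.667);H2t=up(238,168,250,158,6.667)
H1s=up(250,98,335,190,5);H2s=up(142,142,335,190,5)
for a,b in((H1t,H1s),(H2t,H2s)):
    print('hole top',ray(t,[a],.098)[0].round(4),'scene',ray(s,[b],.098)[0].round(4),'tri',tri(t,a,s,b))
A=ray(t,[H1t,H2t],.098);B=ray(s,[H1s,H2s],.098)
for X in(A,B):
    v=X[0]-X[1];print('c',X.mean(0).round(4),'d',np.linalg.norm(v),'line ang from y',np.arctan2(-v[0],v[1]))
k=400/66
print('tips top',ray(t,[up(123,85,335,150,k),up(227,93,335,150,k)],.019).round(4))
print('neck/handle front top',ray(t,[up(175,185,335,150,k)],.032))
print('handle scene',ray(s,[up(175,45,222,215,5),up(172,200,222,215,5)],[.03,.028]).round(4))
g=s['frame'];hsv=cv2.cvtColor(g,cv2.COLOR_RGB2HSV)
for d,w in((t,(slice(175,212),slice(352,372))),(s,(slice(218,258),slice(248,268)))):
    v=cv2.cvtColor(d['frame'],cv2.COLOR_RGB2HSV)[...,2]
    print(v[w][::4])
corn=ray(s,[[222,222],[283,211],[302,300],[240,314]],.004);print('mat',corn.round(3),corn.mean(0))
corn=ray(t,[[333,150],[377,142],[388,216],[344,223]],.004);print('mat',corn.round(3),corn.mean(0))
E
```

```text
hole top [0.5494 0.1511 0.098 ] scene [0.5477 0.1515 0.098 ] tri (array([0.54907124, 0.15092904, 0.09973644]), np.float64(4.966779341642846e-05))
hole top [0.5703 0.0883 0.098 ] scene [0.5685 0.0893 0.098 ] tri (array([0.56996193, 0.08849861, 0.10007165]), np.float64(0.0006469426217509608))
c [0.5598 0.1197 0.098 ] d 0.06617238074235433 line ang from y 0.3214556321387395
c [0.5581 0.1204 0.098 ] d 0.06555681934353323 line ang from y 0.3218679159077366
tips top [[ 0.6559 -0.1657  0.019 ]
 [ 0.6507 -0.2293  0.019 ]]
neck/handle front top [[ 0.5912398 -0.1941744  0.032    ]]
handle scene [[ 0.4973 -0.1881  0.03  ]
 [ 0.596  -0.193   0.028 ]]
[[131 129 131 131 124  76  79  68  71  92 168 167 168 167 139 118 130 132
  131 131]
 [129 130 129 130 130 131 123  62  70  98 161 158 158 154 129 133 130 130
  128 132]
 [130 129 127 130 131 116  64  63  62  10  26  28  39  46  86 132 131 131
  132 130]
 [131 130 130 131 126  63  68  62  48   8  25  40  45  52  88 133 130 130
  132 132]
 [132 131 133 130 126  65  66  59  47  17  53  57  59  53 104 130 129 131
  133 128]
 [130 131 132 130 125  65  6
[... 606 characters left out ...]
 49 68 69 63 42  9  6 23 28 27 20 42 67 70]
 [69 75 74 73 64 43 52 64 57 61 38  0 14 28 30 30 23 65 76 72]
 [75 76 71 81 56 40 48 55 57 54 31  0 16 23 28 33 26 60 76 69]
 [75 72 73 73 51 31 49 50 46 43 23  2 21 27 26 27 25 59 74 68]
 [76 76 70 76 52 34 47 42 39 39 16  0 22 27 30 34 28 57 75 76]
 [73 77 74 78 47  6 13  7 12 14  5  4 24 32 33 24 32 60 78 73]
 [73 75 77 76 53 12  6  8  6  0  0  0 19 32 32 35 23 59 78 77]]
mat [[ 0.458 -0.288  0.004]
 [ 0.442 -0.113  0.004]
 [ 0.726 -0.088  0.004]
 [ 0.741 -0.238  0.004]] [ 0.59184847 -0.18182171  0.004     ]
mat [[ 0.712 -0.086  0.004]
 [ 0.742 -0.253  0.004]
 [ 0.462 -0.286  0.004]
 [ 0.437 -0.123  0.004]] [ 0.58819438 -0.18696837  0.004     ]
```

Request:
drive_tool:
  series:
    - [0.05, 0, 0, 0, 3.5, -1.8, 1]
    - [0.1, 0, 0, 0, 7, -3.6, 1]
    - [0.15, 0, 0, 0, 10.5, -5.4, 1]
    - [0.2, 0, 0, 0, 14, -7.2, 1]
    - [0.25, 0, 0, 0, 17.5, -9, 1]
    - [0.3, 0, 0, 0, 21, -10.8, 1]
    - [0.35, 0, 0, 0, 24.5, -12.6, 1]
    - [0.4, 0, 0, 0, 28, -14.4, 1]
    - [0.45, 0, 0, 0, 31.5, -16.2, 1]
    - [0.508, 0, 0, 0, 35, -18, 1]
  force: 100

```text
time_s: 1.08
ee_pos: [0.5074, -0.2506, 0.242]
orientation: [0.482, 0.517, 0.483, -0.517]
ft_force: [-0.5, -0.2, 0.4]
grip_width: 0.0855
```

```bash
cat > go.py <<'E'
import sys
from h import *
# target x y z, yaw of spanner axis (tool z = -spanner y): print row needed
x,y,z,yaw=map(float,sys.argv[1:5])
s,p,r=st();M=r.as_matrix()
T=np.c_[[0,0,-1],[np.cos(yaw),np.sin(yaw),0],[np.sin(yaw),-np.cos(yaw),0]]
print('t',s['time_s'],'p',p.round(4),'yaw',np.arctan2(M[1,1],M[0,1]).round(4),'F',np.round(s['ft_force'],2),'M',np.round(s['moment'],2),'w',s['grip_width'])
print('turn',R.from_matrix(M.T@T).as_rotvec().round(4),'shift cm',(100*M.T@(np.array([x,y,z])-p)).round(2))
E
python3 go.py .5535 -.1905 .10 -.065
```

```text
t 1.0833 p [ 0.5074 -0.2506  0.242 ] yaw -0.0688 F [-0.49 -0.18  0.43] M [ 0.02  0.03 -0.03] w 0.0854851770463692
turn [-0.0038 -0.0007  0.0001] shift cm [14.2   4.19 -6.3 ]
```

Request:
drive_tool:
  series:
    - [0, 0, 0, 0, 1, -1.6, 1]
    - [0, 0, 0, 0, 2, -3.2, 1]
    - [0, 0, 0, 1, 4.2, -5, 1]
    - [0, 0, 0, 4, 4.2, -6.3, 1]
    - [0, 0, 0, 8, 4.2, -6.3, 1]
    - [0, 0, 0, 12, 4.2, -6.3, 1]
    - [0, 0, 0, 14.2, 4.2, -6.3, 1]
    - [0, 0, 0, 16, 4.2, -6.3, 1]
    - [0, 0, 0, 17.5, 4.2, -6.3, 1]
    - [0, 0, 0, 18, 4.2, -6.3, 1]

```text
time_s: 1.92
ee_pos: [0.5516, -0.1895, 0.0587]
orientation: [-0.48, -0.516, -0.485, 0.517]
ft_force: [-0.8, 0.4, -0.8]
grip_width: 0.0856
```

```bash
python3 - <<'E'
from h import *
s=grab('scene');t=grab('top')
f=lambda im,x,y,w,h:cv2.resize(im[y:y+h,x:x+w,::-1],(400,400),interpolation=cv2.INTER_CUBIC)
cv2.imwrite('pics/c2.png',np.hstack([f(s['frame'],210,200,80,80),f(t['frame'],325,145,70,70)]))
E
python3 go.py .5535 -.1905 .018 -.065
```

```text
t 2.0167 p [ 0.5527 -0.19    0.0608] yaw -0.0688 F [ 0.41  0.2  -0.3 ] M [-0.   -0.01  0.01] w 0.08532740909198572
turn [-0.0038 -0.0018  0.0026] shift cm [4.28 0.09 0.05]
```

View pics/c2.png

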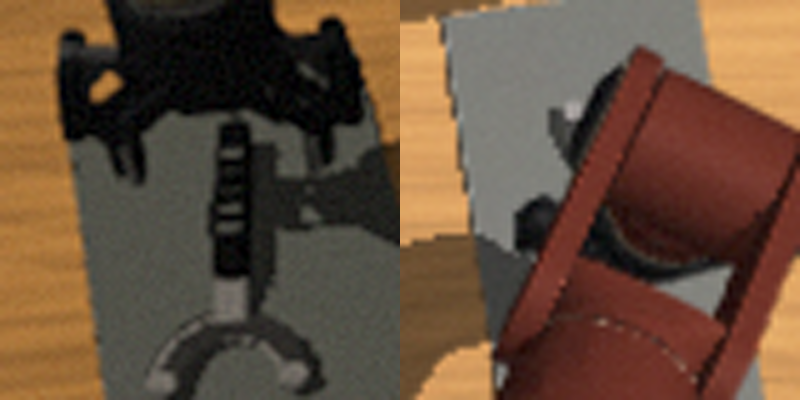

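The scene crop shows the handle centred between the open jaws, with fork ends at (160,380) and (295,375) in the crop. I'll go down and grip.

Request:
drive_tool:
  series:
    - [0, 0, 0, 1.5, 0.1, 0, 1]
    - [0, 0, 0, 3, 0.1, 0, 1]
    - [0, 0, 0, 4, 0.1, 0, 1]
    - [0, 0, 0, 4.2, 0.1, 0, 1]
    - [0, 0, 0, 4.2, 0.1, 0, 0.5]
    - [0, 0, 0, 4.2, 0.1, 0, 0]
    - [0, 0, 0, 4.2, 0.1, 0, 0]
    - [0, 0, 0, 4.2, 0.1, 0, 0]
    - [0, 0, 0, 4.2, 0.1, 0, 0]
    - [0, 0, 0, 4.2, 0.1, 0, 0]
  force: 100

```text
time_s: 2.85
ee_pos: [0.5543, -0.1905, 0.0199]
orientation: [-0.482, -0.517, -0.483, 0.517]
ft_force: [1.2, -0.0, -2.3]
grip_width: 0.0163
```

```bash
python3 go.py .5535 -.1905 .12 -.065
```

```text
t 2.85 p [ 0.5543 -0.1905  0.0199] yaw -0.0688 F [ 1.22 -0.05 -2.26] M [-0.09  0.06 -0.06] w 0.01628524619591385
turn [-0.0038 -0.0008  0.0013] shift cm [-1.001e+01 -9.000e-02 -1.000e-02]
```

Request:
drive_tool:
  series:
    - [0, 0, 0, -0.5, 0, 0, 0]
    - [0, 0, 0, -2, 0, 0, 0]
    - [0, 0, 0, -5, 0, 0, 0]
    - [0, 0, 0, -8, 0, 0, 0]
    - [0, 0, 0, -11, 0, 0, 0]
    - [0, 0, 0, -14, 0, 0, 0]
    - [0, 0, 0, -16, 0, 0, 0]
    - [0, 0, 0, -17, 0, 0, 0]
    - [0, 0, 0, -17, 0, 0, 0]
    - [0, 0, 0, -17, 0, 0, 0]

```text
time_s: 3.68
ee_pos: [0.554, -0.1904, 0.189]
orientation: [-0.482, -0.517, -0.483, 0.517]
ft_force: [-1.0, -0.6, -4.2]
grip_width: 0.0163
```

```bash
python3 -c "
import numpy as np
print(.559-.1*np.cos(.3217),.12-.1*np.sin(.3217))"
python3 go.py .4641 .0884 .175 .3217
```

```text
0.46413007164578785 0.08838201944989782
t 3.6833 p [ 0.554  -0.1904  0.189 ] yaw -0.0688 F [-1.03 -0.63 -4.18] M [ 0.03  0.12 -0.01] w 0.016297586783127177
turn [-0.3905 -0.0017  0.0021] shift cm [  1.46 -10.88 -27.2 ]
```

Request:
drive_tool:
  series:
    - [-0.04, 0, 0, 0, -1.1, -2.7, 0]
    - [-0.08, 0, 0, 0, -2.2, -5.4, 0]
    - [-0.12, 0, 0, 0, -3.3, -8.1, 0]
    - [-0.16, 0, 0, 0, -4.4, -10.8, 0]
    - [-0.2, 0, 0, 0, -5.4, -13.5, 0]
    - [-0.24, 0, 0, 0, -6.5, -16.3, 0]
    - [-0.28, 0, 0, 0, -7.6, -19, 0]
    - [-0.32, 0, 0, 0, -8.7, -21.8, 0]
    - [-0.36, 0, 0, 0.5, -9.8, -24.5, 0]
    - [-0.39, 0, 0, 1.4, -10.9, -27.2, 0]

```text
time_s: 4.52
ee_pos: [0.4624, 0.0896, 0.1736]
orientation: [0.572, 0.413, 0.576, -0.414]
ft_force: [1.0, 1.0, -2.9]
grip_width: 0.0159
```

Request:
drive_tool:
  series:
    - [0, 0, 0, 0, 0, 0, 0]
    - [0, 0, 0, 0, 0, 0, 0]
    - [0, 0, 0, 0, 0, 0, 0]
    - [0, 0, 0, 0, 0, 0, 0]
    - [0, 0, 0, 0, 0, 0, 0]
    - [0, 0, 0, 0, 0, 0, 0]
    - [0, 0, 0, 0, 0, 0, 0]
    - [0, 0, 0, 0, 0, 0, 0]
    - [0, 0, 0, 0, 0, 0, 0]
    - [0, 0, 0, 0, 0, 0, 0]

```text
time_s: 5.35
ee_pos: [0.4625, 0.0895, 0.1737]
orientation: [0.572, 0.413, 0.575, -0.414]
ft_force: [-0.2, -0.3, -2.8]
grip_width: 0.016
```

```bash
python3 go.py .4641 .0884 .175 .3217; python3 - <<'E'
from h import *
s=grab('scene','s3.png');t=grab('top','t3.png')
f=lambda im,x,y,w,h:cv2.resize(im[y:y+h,x:x+w,::-1],(400,400),interpolation=cv2.INTER_CUBIC)
cv2.imwrite('pics/c3.png',np.hstack([f(s['frame'],335,150,80,80),f(t['frame'],250,150,66,66)]))
E
```

```text
t 5.35 p [0.4625 0.0895 0.1737] yaw 0.3226 F [-0.23 -0.35 -2.79] M [-0.05  0.04 -0.  ] w 0.01596969857113083
turn [ 0.0009 -0.0028  0.0039] shift cm [-0.13  0.12  0.16]
```

View pics/c3.png

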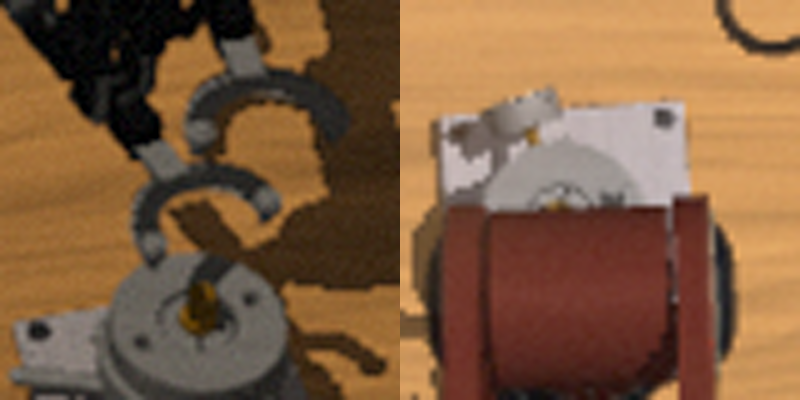

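The scene crop shows the fork held above the ring. The prong lower ends are at about (153,262) and (272,218) in the crop, and the ring holes at (142,342) and (250,298). The top view of the fork is hidden by the arm. Now I'll check for droop.

```bash
python3 - <<'E'
from h import *
d=grab('scene');_,p,r=st()
M=r.as_matrix();ax=M[:,1];left=-M[:,2];g=p+[0,0,-.002]
for droop in(0,.05,.1):
    x=ax*np.cos(droop)-np.array([0,0,1])*np.sin(droop);zz=np.cross(x,left)
    P=[g+.1*x+s*.033*left-.014*zz for s in(1,-1)]+[g+.1*x+s*.033*left+.001*zz for s in(1,-1)]+[g+.06*x+.001*zz]
    print(droop,((proj(d,P)-[335,150]+.5)*5-.5).round(1).tolist())
im=cv2.resize(d['frame'][180:210,355:395,::-1],(800,600),interpolation=cv2.INTER_CUBIC)
cv2.imwrite('pics/c4.png',im)
E
```

```text
0 [[268.0, 221.6], [154.4, 266.8], [272.4, 201.7], [157.4, 247.1], [172.8, 169.9]]
0.05 [[265.7, 227.1], [152.5, 272.2], [270.8, 208.3], [156.3, 253.7], [172.1, 174.0]]
0.1 [[263.1, 232.0], [150.4, 277.0], [269.0, 214.6], [154.9, 259.8], [171.3, 177.8]]
```

View pics/c4.png

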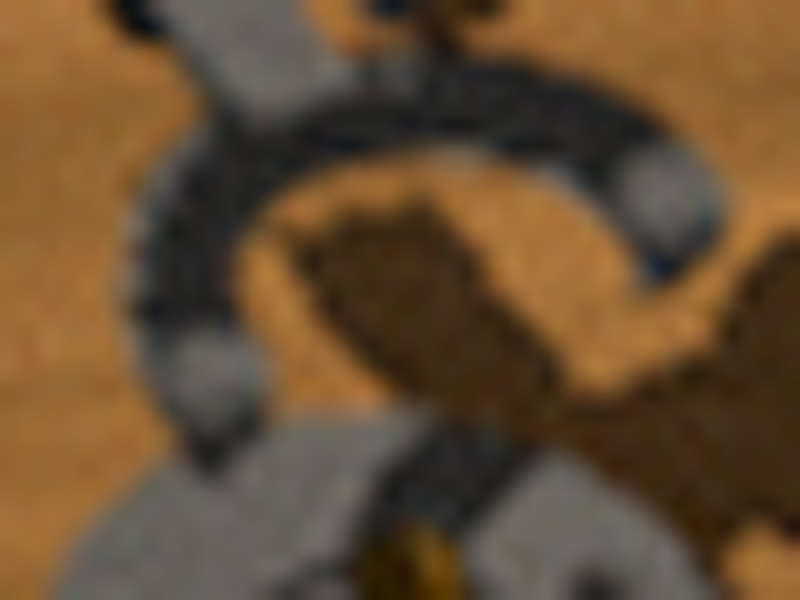

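The fork ends are at (217,370) and (675,190) in this crop, so there is next to no droop. Now I'll find the fork's offset from the holes in this same camera, where the bias cancels.

```bash
python3 - <<'E'
from h import *
d=grab('scene');_,p,r=st()
u=lambda x,y:[355+(x+.5)/20-.5,180+(y+.5)/20-.5]
z=p[2]-.002
T=ray(d,[u(675,190),u(217,370)],z+.001);B=ray(d,[u(665,262),u(210,447)],z-.014)
H=ray(d,[[335+250.5/5-.5,190+98.5/5-.5],[335+142.5/5-.5,190+142.5/5-.5]],.098)
for n,X in(('T',T),('B',B),('H',H)):
    v=X[0]-X[1];print(n,X.mean(0).round(4),np.linalg.norm(v).round(4),'ang',np.arctan2(-v[0],v[1]).round(3))
M=r.as_matrix();print('fork nominal',(p+.1*M[:,1]).round(4))
E
```

```text
T [0.5543 0.1202 0.1726] 0.0659 ang 0.324
B [0.5535 0.1212 0.1576] 0.0667 ang 0.334
H [0.5581 0.1204 0.098 ] 0.0656 ang 0.322
fork nominal [0.5572 0.1214 0.1732]
```

Request:
drive_tool:
  series:
    - [0, -0.003, 0.004, 1, 0.27, 0.14, 0]
    - [0, -0.003, 0.004, 2, 0.27, 0.14, 0]
    - [0, -0.003, 0.004, 3, 0.27, 0.14, 0]
    - [0, -0.003, 0.004, 4, 0.27, 0.14, 0]
    - [0, -0.003, 0.004, 4.8, 0.27, 0.14, 0]
    - [0, -0.003, 0.004, 5.2, 0.27, 0.14, 0]
    - [0, -0.003, 0.004, 5.3, 0.27, 0.14, 0]
    - [0, -0.003, 0.004, 5.4, 0.27, 0.14, 0]
    - [0, -0.003, 0.004, 5.4, 0.27, 0.14, 0]
    - [0, -0.003, 0.004, 5.4, 0.27, 0.14, 0]

```text
time_s: 6.38
ee_pos: [0.4656, 0.0893, 0.1202]
orientation: [0.574, 0.413, 0.574, -0.413]
ft_force: [0.4, -0.1, -3.2]
grip_width: 0.0162
```

```bash
python3 go.py .4671 .089 .12 .3217; python3 - <<'E'
from h import *
s=grab('scene')
cv2.imwrite('pics/c5.png',cv2.resize(s['frame'][190:220,355:395,::-1],(800,600),interpolation=cv2.INTER_CUBIC))
E
```

```text
t 6.3833 p [0.4656 0.0893 0.1202] yaw 0.3229 F [ 0.41 -0.08 -3.22] M [-0.04  0.04 -0.04] w 0.01621021584904922
turn [ 0.0012  0.0005 -0.001 ] shift cm [0.02 0.13 0.08]
```

View pics/c5.png

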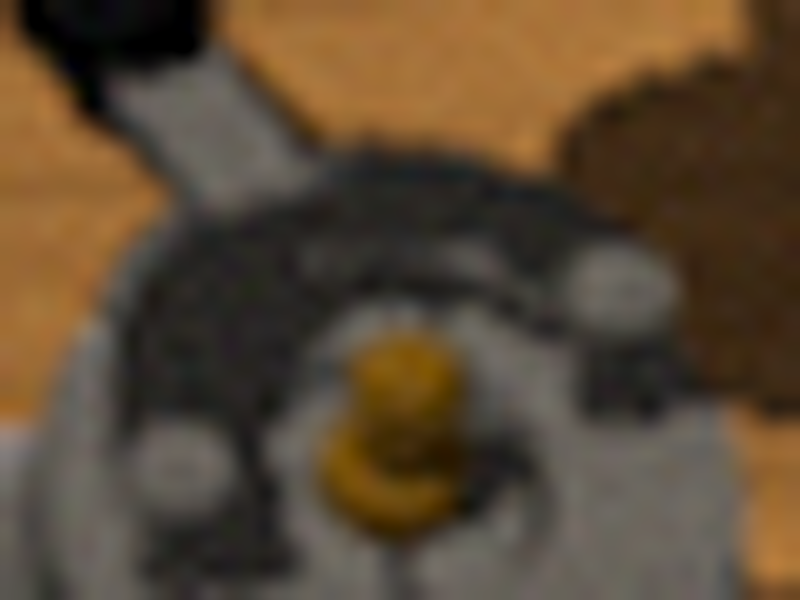

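The fork ends' upper faces are at (620,288) and (183,470) in the crop; the prongs hide the holes.

```bash
python3 - <<'E'
from h import *
d=grab('scene');_,p,r=st()
u=lambda x,y:[355+(x+.5)/20-.5,190+(y+.5)/20-.5]
X=ray(d,[u(620,288),u(183,470)],p[2]-.001)
v=X[0]-X[1];print(X.mean(0).round(4),np.linalg.norm(v).round(4),'ang',np.arctan2(-v[0],v[1]).round(3),'need',([.5581,.1204]-X.mean(0)[:2])*1000, 'nominal',p+.1*r.as_matrix()[:,1])
E
```

```text
[0.5582 0.12   0.1193] 0.0658 ang 0.334 need [-0.05621076  0.36056069] nominal [0.56041044 0.12103338 0.12035961]
```

Request:
drive_tool:
  series:
    - [0, 0, 0, 0.2, 0, 0, 0]
    - [0, 0, 0, 0.4, 0, 0, 0]
    - [0, 0, 0, 0.5, 0, 0, 0]
    - [0, 0, 0, 0.55, 0, 0, 0]
    - [0, 0, 0, 0.6, 0, 0, 0]
    - [0, 0, 0, 0.65, 0, 0, 0]
    - [0, 0, 0, 0.7, 0, 0, 0]
    - [0, 0, 0, 0.7, 0, 0, 0]
    - [0, 0, 0, 0.7, 0, 0, 0]
    - [0, 0, 0, 0.7, 0, 0, 0]

```text
time_s: 7.32
ee_pos: [0.4657, 0.0893, 0.1134]
orientation: [0.574, 0.413, 0.573, -0.413]
ft_force: [-0.2, 0.3, -2.0]
grip_width: 0.0164
```

```bash
python3 go.py .4656 .0893 .112 .3217
```

```text
t 7.3167 p [0.4657 0.0893 0.1134] yaw 0.3229 F [-0.22  0.28 -2.05] M [-0.04  0.08 -0.01] w 0.0163534020282425
turn [ 0.0012  0.0006 -0.0014] shift cm [ 0.14 -0.01 -0.  ]
```

Request:
drive_tool:
  series:
    - [0, 0, 0, 0.03, 0, 0, 0]
    - [0, 0, 0, 0.06, 0, 0, 0]
    - [0, 0, 0, 0.09, 0, 0, 0]
    - [0, 0, 0, 0.12, 0, 0, 0]
    - [0, 0, 0, 0.15, 0, 0, 0]
    - [0, 0, 0, 0.15, 0, 0, 0]
    - [0, 0, 0, 0.15, 0, 0, 0]
    - [0, 0, 0, 0.15, 0, 0, 0]
    - [0, 0, 0, 0.15, 0, 0, 0]
    - [0, 0, 0, 0.15, 0, 0, 0]

```text
time_s: 8.15
ee_pos: [0.4658, 0.0895, 0.112]
orientation: [0.574, 0.414, 0.573, -0.413]
ft_force: [-0.3, 2.1, -1.5]
grip_width: 0.016
```

```bash
python3 go.py .4656 .0893 .112 .3217
```

```text
t 8.15 p [0.4658 0.0895 0.112 ] yaw 0.3231 F [-0.34  2.15 -1.47] M [ 0.46 -0.14  0.18] w 0.01597874980433872
turn [ 0.0014  0.0004 -0.0018] shift cm [-0.   -0.03  0.01]
```

Request:
drive_tool:
  series:
    - [0, 0, 0, 0, 0.01, -0.03, 0]
    - [0, 0, 0, 0.03, 0.01, -0.03, 0]
    - [0, 0, 0, 0.06, 0.01, -0.03, 0]
    - [0, 0, 0, 0.09, 0.01, -0.03, 0]
    - [0, 0, 0, 0.12, 0.01, -0.03, 0]
    - [0, 0, 0, 0.12, 0.01, -0.03, 0]
    - [0, 0, 0, 0.12, 0.01, -0.03, 0]
    - [0, 0, 0, 0.12, 0.01, -0.03, 0]
    - [0, 0, 0, 0.12, 0.01, -0.03, 0]
    - [0, 0, 0, 0.12, 0.01, -0.03, 0]

```text
time_s: 8.98
ee_pos: [0.4658, 0.0897, 0.1107]
orientation: [0.574, 0.413, 0.573, -0.413]
ft_force: [0.6, 1.6, -3.4]
grip_width: 0.0161
```

```bash
python3 go.py .4656 .0893 .112 .3217
```

```text
t 8.9833 p [0.4658 0.0897 0.1107] yaw 0.323 F [ 0.57  1.56 -3.37] M [ 0.08 -0.02  0.03] w 0.016057849040638915
turn [ 0.0013  0.0005 -0.0015] shift cm [-0.13 -0.03  0.03]
```

Request:
drive_tool:
  series:
    - [0, 0, 0, 0.03, 0, 0, 0]
    - [0, 0, 0, 0.06, 0, 0, 0]
    - [0, 0, 0, 0.1, 0, 0, 0]
    - [0, 0, 0, 0.13, 0, 0, 0]
    - [0, 0, 0, 0.16, 0, 0, 0]
    - [0, 0, 0, 0.2, 0, 0, 0]
    - [0, 0, 0, 0.2, 0, 0, 0]
    - [0, 0, 0, 0.2, 0, 0, 0]
    - [0, 0, 0, 0.2, 0, 0, 0]
    - [0, 0, 0, 0.2, 0, 0, 0]

```text
time_s: 9.82
ee_pos: [0.4657, 0.0897, 0.1087]
orientation: [0.574, 0.413, 0.573, -0.413]
ft_force: [-0.6, 0.9, -2.8]
grip_width: 0.016
```

```bash
python3 go.py .4656 .0893 .112 .3217
```

```text
t 9.8167 p [0.4657 0.0897 0.1087] yaw 0.323 F [-0.56  0.92 -2.8 ] M [ 0.18 -0.01  0.07] w 0.016018918846111917
turn [ 0.0013  0.0004 -0.0016] shift cm [-0.33 -0.03  0.03]
```

Request:
drive_tool:
  series:
    - [0, 0, 0, 0.05, 0, 0, 0]
    - [0, 0, 0, 0.1, 0, 0, 0]
    - [0, 0, 0, 0.15, 0, 0, 0]
    - [0, 0, 0, 0.2, 0, 0, 0]
    - [0, 0, 0, 0.24, 0, 0, 0]
    - [0, 0, 0, 0.27, 0, 0, 0]
    - [0, 0, 0, 0.3, 0, 0, 0]
    - [0, 0, 0, 0.3, 0, 0, 0]
    - [0, 0, 0, 0.3, 0, 0, 0]
    - [0, 0, 0, 0.3, 0, 0, 0]

```text
time_s: 10.65
ee_pos: [0.4657, 0.0897, 0.1056]
orientation: [0.574, 0.413, 0.573, -0.413]
ft_force: [0.5, 0.2, -2.9]
grip_width: 0.0162
```

```bash
python3 go.py .4656 .0893 .112 .3217; python3 - <<'E'
from h import *
s=grab('scene')
cv2.imwrite('pics/c6.png',cv2.resize(s['frame'][180:228,345:409,::-1],(800,600),interpolation=cv2.INTER_CUBIC))
E
```

```text
t 10.65 p [0.4657 0.0897 0.1056] yaw 0.323 F [ 0.5   0.24 -2.85] M [0.23 0.01 0.1 ] w 0.016169133822814194
turn [ 0.0013  0.0004 -0.0015] shift cm [-0.64 -0.03  0.04]
```

View pics/c6.png

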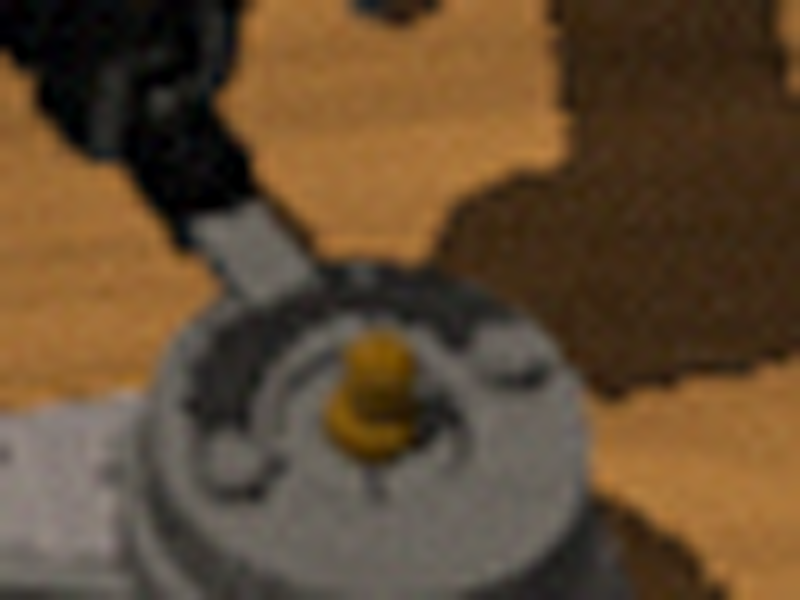

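The fork lies on the ring face, with both fork ends over the holes at (235,465) and (515,350) in the crop and the prongs out of sight. I'll start the turn.

Request:
drive_tool:
  series:
    - [0.03, 0, 0, 0.02, 0.005, -0.3, 0]
    - [0.06, 0, 0, 0.03, 0.02, -0.6, 0]
    - [0.09, 0, 0, 0.03, 0.04, -0.9, 0]
    - [0.12, 0, 0, 0.03, 0.07, -1.2, 0]
    - [0.15, 0, 0, 0.03, 0.11, -1.49, 0]
    - [0.18, 0, 0, 0.03, 0.16, -1.79, 0]
    - [0.21, 0, 0, 0.03, 0.22, -2.08, 0]
    - [0.24, 0, 0, 0.03, 0.29, -2.38, 0]
    - [0.27, 0, 0, 0.03, 0.36, -2.67, 0]
    - [0.3, 0, 0, 0.03, 0.45, -2.96, 0]

```text
time_s: 11.53
ee_pos: [0.4608, 0.1185, 0.1055]
orientation: [0.507, 0.494, 0.505, -0.494]
ft_force: [0.1, -2.9, -1.6]
grip_width: 0.0159
```

```bash
cat > tq.py <<'E'
from h import *
s,p,r=st();M=r.as_matrix();F=np.array(s['ft_force']);m=np.array(s['moment']);C=np.array([.5605,.1214])
yaw=np.arctan2(M[1,1],M[0,1]);d=p[:2]-C
print('t',round(s['time_s'],2),'p',p.round(4),'yaw',yaw.round(4),'turned',(.323-yaw).round(4),'F',F.round(1),'M',m.round(2),'radius',np.hypot(*d).round(4),'posang',(np.arctan2(-d[1],-d[0])).round(4))
print('F tool',(M.T@F).round(1),'torque on ring cw',(m[2]+d[0]*F[1]-d[1]*F[0]).round(3),'tilt',M[2,1:].round(4))
E
python3 tq.py
```

```text
t 11.53 p [0.4608 0.1185 0.1055] yaw 0.0226 turned 0.3004 F [ 0.1 -2.9 -1.6] M [-0.4  -0.07  0.34] radius 0.0997 posang 0.0293
F tool [1.6 0.  2.9] torque on ring cw 0.633 tilt [0.0021 0.0024]
```

Request:
drive_tool:
  series:
    - [0.03, 0, 0, 0, 0.005, -0.3, 0]
    - [0.06, 0, 0, 0, 0.02, -0.6, 0]
    - [0.09, 0, 0, 0, 0.04, -0.9, 0]
    - [0.12, 0, 0, 0, 0.07, -1.2, 0]
    - [0.15, 0, 0, 0, 0.11, -1.49, 0]
    - [0.18, 0, 0, 0, 0.16, -1.79, 0]
    - [0.21, 0, 0, 0, 0.22, -2.08, 0]
    - [0.24, 0, 0, 0, 0.29, -2.38, 0]
    - [0.27, 0, 0, 0, 0.36, -2.67, 0]
    - [0.3, 0, 0, 0, 0.45, -2.96, 0]

```text
time_s: 12.37
ee_pos: [0.4643, 0.1474, 0.1053]
orientation: [-0.428, -0.564, -0.424, 0.565]
ft_force: [-2.1, -2.7, -1.8]
grip_width: 0.016
```

```bash
python3 tq.py
```

```text
t 12.37 p [0.4643 0.1474 0.1053] yaw -0.2775 turned 0.6005 F [-2.1 -2.7 -1.8] M [-0.36  0.16  0.35] radius 0.0996 posang -0.2644
F tool [ 1.8 -1.3  3.1] torque on ring cw 0.661 tilt [0.0023 0.0045]
```

Request:
drive_tool:
  series:
    - [0.02, 0, 0, 0, 0.0, -0.22, 0]
    - [0.04, 0, 0, 0, 0.01, -0.44, 0]
    - [0.06, 0, 0, 0, 0.02, -0.66, 0]
    - [0.08, 0, 0, 0, 0.03, -0.88, 0]
    - [0.1, 0, 0, 0, 0.05, -1.1, 0]
    - [0.12, 0, 0, 0, 0.07, -1.28, 0]
    - [0.14, 0, 0, 0, 0.1, -1.48, 0]
    - [0.15, 0, 0, 0, 0.11, -1.58, 0]
    - [0.15, 0, 0, 0, 0.11, -1.58, 0]
    - [0.15, 0, 0, 0, 0.11, -1.58, 0]

```text
time_s: 13.2
ee_pos: [0.4695, 0.1619, 0.1051]
orientation: [-0.384, -0.594, -0.38, 0.596]
ft_force: [-1.9, -4.7, -0.5]
grip_width: 0.0161
```

```bash
python3 tq.py
```

```text
t 13.2 p [0.4695 0.1619 0.1051] yaw -0.4288 turned 0.7518 F [-1.9 -4.7 -0.5] M [-0.7   0.29  0.05] radius 0.0996 posang -0.4187
F tool [0.6 0.3 5.1] torque on ring cw 0.551 tilt [0.0027 0.0056]
```

Request:
drive_tool:
  series:
    - [0.01, 0, 0, 0, 0, -0.1, 0]
    - [0.02, 0, 0, 0, 0, -0.2, 0]
    - [0.03, 0, 0, 0, 0.01, -0.3, 0]
    - [0.04, 0, 0, 0, 0.01, -0.4, 0]
    - [0.05, 0, 0, 0, 0.01, -0.5, 0]
    - [0.05, 0, 0, 0, 0.01, -0.5, 0]
    - [0.05, 0, 0, 0, 0.01, -0.5, 0]
    - [0.05, 0, 0, 0, 0.01, -0.5, 0]
    - [0.05, 0, 0, 0, 0.01, -0.5, 0]
    - [0.05, 0, 0, 0, 0.01, -0.5, 0]

```text
time_s: 14.03
ee_pos: [0.4717, 0.1663, 0.1051]
orientation: [-0.369, -0.603, -0.365, 0.606]
ft_force: [-2.2, -4.5, -0.5]
grip_width: 0.0161
```

```bash
python3 tq.py
```

```text
t 14.03 p [0.4717 0.1663 0.1051] yaw -0.4794 turned 0.8024 F [-2.2 -4.5 -0.5] M [-0.71  0.28  0.14] radius 0.0995 posang -0.468
F tool [0.6 0.1 5.1] torque on ring cw 0.643 tilt [0.003  0.0058]
```

Request:
drive_tool:
  series:
    - [0.01, 0, 0, 0, 0, -0.1, 0]
    - [0.02, 0, 0, 0, 0, -0.2, 0]
    - [0.03, 0, 0, 0, 0.01, -0.3, 0]
    - [0.04, 0, 0, 0, 0.01, -0.4, 0]
    - [0.04, 0, 0, 0, 0.01, -0.4, 0]
    - [0.04, 0, 0, 0, 0.01, -0.4, 0]
    - [0.04, 0, 0, 0, 0.01, -0.4, 0]
    - [0.04, 0, 0, 0, 0.01, -0.4, 0]
    - [0.04, 0, 0, 0, 0.01, -0.4, 0]
    - [0.04, 0, 0, 0, 0.01, -0.4, 0]

```text
time_s: 14.87
ee_pos: [0.4736, 0.1698, 0.105]
orientation: [-0.357, -0.611, -0.353, 0.613]
ft_force: [-3.3, -4.5, -0.8]
grip_width: 0.016
```

```bash
python3 tq.py
```

```text
t 14.87 p [0.4736 0.1698 0.105 ] yaw -0.52 turned 0.843 F [-3.3 -4.5 -0.8] M [-0.75  0.26  0.08] radius 0.0995 posang -0.5077
F tool [ 0.8 -0.7  5.5] torque on ring cw 0.632 tilt [0.0032 0.0059]
```

Request:
drive_tool:
  series:
    - [0.01, 0, 0, 0, 0, -0.1, 0]
    - [0.02, 0, 0, 0, 0, -0.2, 0]
    - [0.03, 0, 0, 0, 0.01, -0.3, 0]
    - [0.04, 0, 0, 0, 0.01, -0.4, 0]
    - [0.04, 0, 0, 0, 0.01, -0.4, 0]
    - [0.04, 0, 0, 0, 0.01, -0.4, 0]
    - [0.04, 0, 0, 0, 0.01, -0.4, 0]
    - [0.04, 0, 0, 0, 0.01, -0.4, 0]
    - [0.04, 0, 0, 0, 0.01, -0.4, 0]
    - [0.04, 0, 0, 0, 0.01, -0.4, 0]

```text
time_s: 15.7
ee_pos: [0.4756, 0.1732, 0.105]
orientation: [-0.344, -0.617, -0.34, 0.62]
ft_force: [-2.5, -4.0, -0.3]
grip_width: 0.0161
```

```bash
python3 tq.py
```

```text
t 15.7 p [0.4756 0.1732 0.105 ] yaw -0.5606 turned 0.8836 F [-2.5 -4.  -0.3] M [-0.72  0.24  0.11] radius 0.0995 posang -0.5475
F tool [0.3 0.  4.7] torque on ring cw 0.578 tilt [0.0032 0.0062]
```

Request:
drive_tool:
  series:
    - [0.01, 0, 0, 0, 0, -0.1, 0]
    - [0.02, 0, 0, 0, 0, -0.2, 0]
    - [0.03, 0, 0, 0, 0.01, -0.3, 0]
    - [0.03, 0, 0, 0, 0.01, -0.3, 0]
    - [0.03, 0, 0, 0, 0.01, -0.3, 0]
    - [0.03, 0, 0, 0, 0.01, -0.3, 0]
    - [0.03, 0, 0, 0, 0.01, -0.3, 0]
    - [0.03, 0, 0, 0, 0.01, -0.3, 0]
    - [0.03, 0, 0, 0, 0.01, -0.3, 0]
    - [0.03, 0, 0, 0, 0.01, -0.3, 0]

```text
time_s: 16.53
ee_pos: [0.4771, 0.1755, 0.1049]
orientation: [-0.335, -0.622, -0.331, 0.626]
ft_force: [-3.6, -5.1, 0.6]
grip_width: 0.016
```

```bash
python3 tq.py
```

```text
t 16.53 p [0.4771 0.1755 0.1049] yaw -0.5906 turned 0.9136 F [-3.6 -5.1  0.6] M [-0.87  0.39  0.32] radius 0.0994 posang -0.5751
F tool [-0.5 -0.1  6.3] torque on ring cw 0.94 tilt [0.0034 0.0071]
```

Request:
drive_tool:
  series:
    - [0.005, 0, 0, 0, 0, -0.05, 0]
    - [0.01, 0, 0, 0, 0, -0.1, 0]
    - [0.015, 0, 0, 0, 0, -0.15, 0]
    - [0.015, 0, 0, 0, 0, -0.15, 0]
    - [0.015, 0, 0, 0, 0, -0.15, 0]
    - [0.015, 0, 0, 0, 0, -0.15, 0]
    - [0.015, 0, 0, 0, 0, -0.15, 0]
    - [0.015, 0, 0, 0, 0, -0.15, 0]
    - [0.015, 0, 0, 0, 0, -0.15, 0]
    - [0.015, 0, 0, 0, 0, -0.15, 0]

```text
time_s: 17.37
ee_pos: [0.4775, 0.1761, 0.1047]
orientation: [-0.331, -0.624, -0.326, 0.628]
ft_force: [-4.0, -6.5, 0.3]
grip_width: 0.0161
```

```bash
python3 tq.py
```

```text
t 17.37 p [0.4775 0.1761 0.1047] yaw -0.604 turned 0.927 F [-4.  -6.5  0.3] M [-1.1   0.46  0.74] radius 0.0995 posang -0.5827
F tool [-0.2  0.4  7.6] torque on ring cw 1.499 tilt [0.0037 0.0095]
```

```bash
python3 - <<'E'
from h import *
for i in range(5):
    grab('top');s,p,r=st();d=p[:2]-[.5605,.1214];F=s['ft_force'];print(round(s['time_s'],2),p.round(4),F.round(1),round(s['moment'][2]+d[0]*F[1]-d[1]*F[0],3))
E
```

```text
17.42 [0.4774 0.1761 0.1047] [-4.9 -6.7  1.1] 1.486
17.47 [0.4774 0.1761 0.1047] [-4.3 -6.1 -0.1] 1.464
17.52 [0.4774 0.1761 0.1047] [-4.9 -6.3  1.8] 1.49
17.57 [0.4774 0.1761 0.1047] [-4.5 -6.3  1.5] 1.471
17.62 [0.4774 0.1761 0.1047] [-5.7 -6.2  1.5] 1.565
```

Torque is steady at about 1.49 N m on the stop. I'll relax the load and then lift.

Request:
drive_tool:
  series:
    - [-0.01, 0, 0, 0, 0, 0.1, 0]
    - [-0.02, 0, 0, 0, 0, 0.2, 0]
    - [-0.03, 0, 0, 0, 0, 0.3, 0]
    - [-0.035, 0, 0, 0, 0, 0.35, 0]
    - [-0.035, 0, 0, 0, 0, 0.35, 0]
    - [-0.035, 0, 0, 0, 0, 0.35, 0]
    - [-0.035, 0, 0, 0, 0, 0.35, 0]
    - [-0.035, 0, 0, 0, 0, 0.35, 0]
    - [-0.035, 0, 0, 0, 0, 0.35, 0]
    - [-0.035, 0, 0, 0, 0, 0.35, 0]

```text
time_s: 18.45
ee_pos: [0.4756, 0.1735, 0.1049]
orientation: [-0.342, -0.618, -0.337, 0.622]
ft_force: [2.6, 1.8, -3.1]
grip_width: 0.016
```

```bash
python3 tq.py
```

```text
t 18.45 p [0.4756 0.1735 0.1049] yaw -0.569 turned 0.892 F [ 2.6  1.8 -3.1] M [ 0.43 -0.16  0.22] radius 0.0996 posang -0.5503
F tool [ 3.1  1.2 -3. ] torque on ring cw -0.072 tilt [0.0034 0.009 ]
```

Request:
drive_tool:
  series:
    - [0, 0, 0, 0, 0, -0.05, 0]
    - [0, 0, 0, 0, 0, -0.05, 0]
    - [0, 0, 0, -0.1, 0, -0.05, 0]
    - [0, 0, 0, -0.2, 0, -0.05, 0]
    - [0, 0, 0, -0.3, 0, -0.05, 0]
    - [0, 0, 0, -0.4, 0, -0.05, 0]
    - [0, 0, 0, -0.5, 0, -0.05, 0]
    - [0, 0, 0, -0.5, 0, -0.05, 0]
    - [0, 0, 0, -0.5, 0, -0.05, 0]
    - [0, 0, 0, -0.5, 0, -0.05, 0]

```text
time_s: 19.28
ee_pos: [0.4759, 0.1739, 0.1099]
orientation: [-0.342, -0.618, -0.337, 0.622]
ft_force: [-0.0, 0.1, -3.0]
grip_width: 0.0163
```

```bash
python3 tq.py
```

```text
t 19.28 p [0.4759 0.1739 0.1099] yaw -0.569 turned 0.892 F [-0.   0.1 -3. ] M [0.05 0.02 0.03] radius 0.0996 posang -0.5555
F tool [ 3.  -0.1 -0.1] torque on ring cw 0.023 tilt [0.0034 0.0091]
```

Free. Lifting clear.

Request:
drive_tool:
  series:
    - [0, 0, 0, -0.4, 0, 0, 0]
    - [0, 0, 0, -0.9, 0, 0, 0]
    - [0, 0, 0, -1.5, 0, 0, 0]
    - [0, 0, 0, -2.5, 0, 0, 0]
    - [0, 0, 0, -4, 0, 0, 0]
    - [0, 0, 0, -5.5, 0, 0, 0]
    - [0, 0, 0, -7, 0, 0, 0]
    - [0, 0, 0, -8, 0, 0, 0]
    - [0, 0, 0, -8, 0, 0, 0]
    - [0, 0, 0, -8, 0, 0, 0]

```text
time_s: 20.12
ee_pos: [0.4764, 0.1748, 0.1909]
orientation: [-0.342, -0.619, -0.337, 0.622]
ft_force: [-0.3, 1.2, -3.9]
grip_width: 0.0159
```

```bash
python3 go.py .5535 -.1905 .19 -.065;python3 - <<'E'
from h import *
s=grab('scene')
cv2.imwrite('pics/c7.png',cv2.resize(s['frame'][150:246,310:438,::-1],(800,600),interpolation=cv2.INTER_CUBIC))
E
```

```text
t 20.1167 p [0.4764 0.1748 0.1909] yaw -0.569 F [-0.27  1.19 -3.9 ] M [ 0.07  0.05 -0.02] w 0.015863566884379694
turn [-0.504   0.0089 -0.0026] shift cm [ 0.42 26.18 26.62]
```

View pics/c7.png

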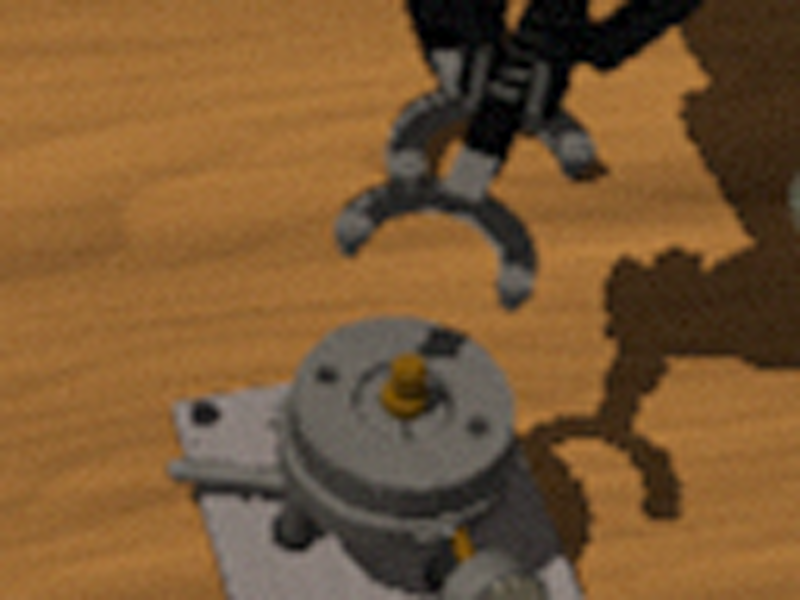

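The ring has turned: its holes are now at (327,375) and (478,428) in the crop, and the spanner is clear above. I'll carry it back to the mat.

Request:
drive_tool:
  series:
    - [-0.05, 0, 0, 0, 2.6, 2.7, 0]
    - [-0.1, 0, 0, 0, 5.2, 5.3, 0]
    - [-0.15, 0, 0, 0, 7.9, 8, 0]
    - [-0.2, 0, 0, 0, 10.5, 10.6, 0]
    - [-0.25, 0, 0, 0, 13.1, 13.3, 0]
    - [-0.3, 0, 0, 0, 15.7, 16, 0]
    - [-0.35, 0, 0, 0, 18.3, 18.6, 0]
    - [-0.4, 0, 0, 0, 20.9, 21.3, 0]
    - [-0.45, 0, 0, 0, 23.6, 24, 0]
    - [-0.504, 0.009, -0.003, 0.4, 26.2, 26.6, 0]

```text
time_s: 21.0
ee_pos: [0.5529, -0.1924, 0.1881]
orientation: [-0.483, -0.515, -0.485, 0.516]
ft_force: [0.9, 0.3, -2.6]
grip_width: 0.0158
```

```bash
python3 go.py .5535 -.1905 .025 -.065
```

```text
t 21.0 p [ 0.5529 -0.1924  0.1881] yaw -0.0626 F [ 0.94  0.31 -2.56] M [ 0.1  -0.   -0.02] w 0.015814305279766048
turn [ 0.0024 -0.0002  0.0035] shift cm [16.31  0.11 -0.19]
```

Release height was TCP z ≈ 0.0199, so I'll approach to 0.025.

Request:
drive_tool:
  series:
    - [0, 0, 0, 3, 0, 0, 0]
    - [0, 0, 0, 6, 0, 0, 0]
    - [0, 0, 0, 9, 0, 0, 0]
    - [0, 0, 0, 12, 0, 0, 0]
    - [0, 0, 0, 14, 0, 0, 0]
    - [0, 0, 0, 15.3, 0, 0, 0]
    - [0, 0, 0, 16, 0, 0, 0]
    - [0, 0, 0, 16.3, 0, 0, 0]
    - [0, 0, 0, 16.3, 0, 0, 0]
    - [0, 0, 0, 16.3, 0, 0, 0]

```text
time_s: 21.83
ee_pos: [0.5534, -0.1928, 0.0265]
orientation: [-0.484, -0.515, -0.484, 0.516]
ft_force: [0.1, -0.0, -2.7]
grip_width: 0.0159
```

Request:
drive_tool:
  series:
    - [0, 0, 0, 0.05, 0, 0, 0]
    - [0, 0, 0, 0.1, 0, 0, 0]
    - [0, 0, 0, 0.15, 0, 0, 0]
    - [0, 0, 0, 0.2, 0, 0, 0]
    - [0, 0, 0, 0.25, 0, 0, 0]
    - [0, 0, 0, 0.3, 0, 0, 0]
    - [0, 0, 0, 0.35, 0, 0, 0]
    - [0, 0, 0, 0.4, 0, 0, 0]
    - [0, 0, 0, 0.4, 0, 0, 0]
    - [0, 0, 0, 0.4, 0, 0, 0]

```text
time_s: 22.67
ee_pos: [0.5533, -0.1928, 0.0224]
orientation: [-0.484, -0.515, -0.484, 0.516]
ft_force: [-0.1, -0.1, -3.2]
grip_width: 0.0162
```

```bash
python3 go.py .5535 -.1905 .0195 -.065
```

```text
t 22.6667 p [ 0.5533 -0.1928  0.0224] yaw -0.0626 F [-0.1  -0.07 -3.19] M [-0.01  0.1   0.03] w 0.016159902505080263
turn [0.0024 0.0007 0.0015] shift cm [ 0.29  0.01 -0.23]
```

Request:
drive_tool:
  series:
    - [0, 0, 0, 0.05, 0, 0, 0]
    - [0, 0, 0, 0.1, 0, 0, 0]
    - [0, 0, 0, 0.15, 0, 0, 0]
    - [0, 0, 0, 0.2, 0, 0, 0]
    - [0, 0, 0, 0.23, 0, 0, 0]
    - [0, 0, 0, 0.25, 0, 0, 0]
    - [0, 0, 0, 0.25, 0, 0, 0]
    - [0, 0, 0, 0.25, 0, 0, 0]
    - [0, 0, 0, 0.25, 0, 0, 0]
    - [0, 0, 0, 0.25, 0, 0, 0]

```text
time_s: 23.5
ee_pos: [0.5534, -0.1928, 0.02]
orientation: [-0.484, -0.515, -0.484, 0.516]
ft_force: [-0.8, 0.5, -3.4]
grip_width: 0.0159
```

```bash
python3 go.py .5535 -.1905 .0195 -.065
```

```text
t 23.5 p [ 0.5534 -0.1928  0.02  ] yaw -0.0625 F [-0.85  0.51 -3.36] M [ 0.    0.05 -0.  ] w 0.0159086422177803
turn [0.0025 0.0008 0.0013] shift cm [ 0.05  0.   -0.23]
```

Request:
drive_tool:
  series:
    - [0, 0, 0, 0.03, 0, 0, 0]
    - [0, 0, 0, 0.05, 0, 0, 0]
    - [0, 0, 0, 0.07, 0, 0, 0]
    - [0, 0, 0, 0.09, 0, 0, 0]
    - [0, 0, 0, 0.1, 0, 0, 0]
    - [0, 0, 0, 0.1, 0, 0, 0]
    - [0, 0, 0, 0.1, 0, 0, 0]
    - [0, 0, 0, 0.1, 0, 0, 0]
    - [0, 0, 0, 0.1, 0, 0, 0]
    - [0, 0, 0, 0.1, 0, 0, 0]

```text
time_s: 24.33
ee_pos: [0.5534, -0.1928, 0.0199]
orientation: [-0.484, -0.515, -0.484, 0.516]
ft_force: [-5.1, 1.9, 5.7]
grip_width: 0.0157
```

```bash
python3 go.py .5535 -.1905 .0195 -.065
```

```text
t 24.3333 p [ 0.5534 -0.1928  0.0199] yaw -0.0625 F [-5.12  1.94  5.66] M [0.35 0.76 0.02] w 0.015655639642523974
turn [0.0025 0.0007 0.0017] shift cm [ 0.04 -0.01 -0.23]
```

Contact, about 9 N. I'll open and retreat straight up.

Request:
drive_tool:
  series:
    - [0, 0, 0, -0.05, 0, 0, 0.1]
    - [0, 0, 0, -0.05, 0, 0, 0.4]
    - [0, 0, 0, -0.05, 0, 0, 1]
    - [0, 0, 0, -0.05, 0, 0, 1]
    - [0, 0, 0, -0.05, 0, 0, 1]
    - [0, 0, 0, -0.05, 0, 0, 1]
    - [0, 0, 0, -1, 0, 0, 1]
    - [0, 0, 0, -3, 0, 0, 1]
    - [0, 0, 0, -6, 0, 0, 1]
    - [0, 0, 0, -9, 0, 0, 1]

```text
time_s: 25.17
ee_pos: [0.5528, -0.1924, 0.1105]
orientation: [-0.483, -0.515, -0.485, 0.516]
ft_force: [0.7, -0.2, -0.2]
grip_width: 0.0854
```

Request:
drive_tool:
  series:
    - [0, 0, 0, -3, 0, 0, 1]
    - [0, 0, 0, -6, 0, 0, 1]
    - [0, 0, 0, -9, 0, 0, 1]
    - [0, 0, 0, -12, -1, 3, 1]
    - [0, 0, 0, -13, -3, 6, 1]
    - [0, 0, 0, -13, -5, 9, 1]
    - [0, 0, 0, -13, -7, 12, 1]
    - [0, 0, 0, -13, -9, 15, 1]
    - [0, 0, 0, -13, -11, 18, 1]
    - [0, 0, 0, -13, -12, 20, 1]

```text
time_s: 26.0
ee_pos: [0.4188, -0.3867, 0.2419]
orientation: [-0.483, -0.515, -0.484, 0.517]
ft_force: [1.3, 0.2, -0.8]
grip_width: 0.0851
```

```bash
python3 go.py .5 -.3 .25 -.065; python3 - <<'E'
from h import *
s=grab('scene');t=grab('top')
f=lambda im,x,y,w,h:cv2.resize(im[y:y+h,x:x+w,::-1],(400,300),interpolation=cv2.INTER_CUBIC)
S,T=s['frame'],t['frame']
cv2.imwrite('pics/c8.png',np.vstack([np.hstack([f(T,250,158,60,45),f(T,335,150,66,50)]),np.hstack([f(S,210,200,80,60),f(S,0,0,640,400)])]))
E
```

```text
t 26.0 p [ 0.4188 -0.3867  0.2419] yaw -0.0646 F [ 1.32  0.24 -0.84] M [ 0.   -0.01 -0.02] w 0.08508702009339185
turn [0.0004 0.0015 0.0034] shift cm [-0.85  7.54 -9.17]
```

View pics/c8.png

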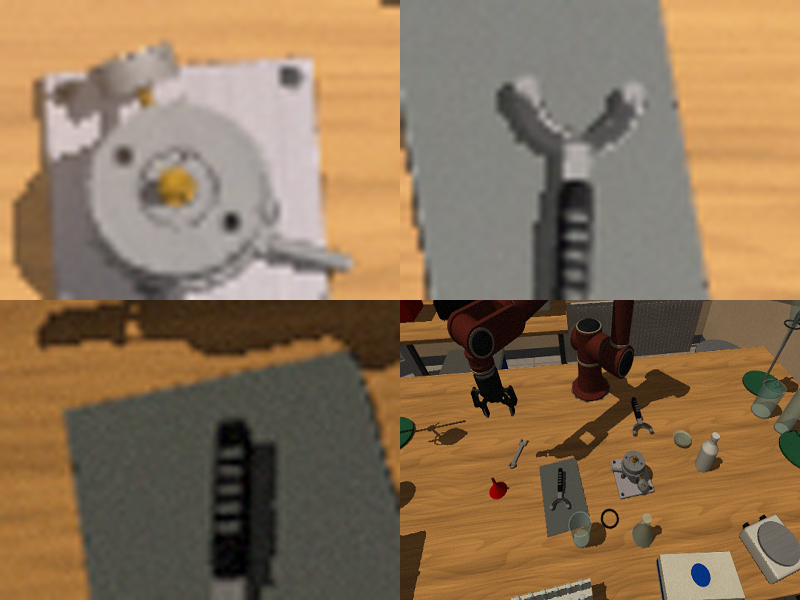

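The spanner lies flat on the mat where it started: fork ends at (523,88) and (632,95), and the shadow shows no tilt. The ring holes are at (123,155) and (231,221), about 0.87 rad from where they began, and the bystanders have not moved. I'll hand it in.

```bash
python3 -c "
from h import *
print(ctrl.job_done())"
```

```text
the job is handed in; nothing more can be done
None
```

The job is handed in after about 26 s of the 72 s allowed. The controller reports no verdict, so these results come from my own readings.

- **Seating:** I gripped the small spanner on the mat and lined the fork up with the holes by camera. Both prongs went in with only about 2 N of side force. The tool then sat within about 1 mm of the height expected for full depth.
- **Turning:** The arm turned about 0.92 rad clockwise. Torque stayed at 0.55–0.65 N m until the stop, then rose and held at about 1.49 N m for roughly half a second (target 1.2 to 1.7). That is roughly 45 N between prongs and ring, worked out from the torque because contact force isn't read directly.
- **Putting it back:** I let the torque fall to about zero before lifting. I then lowered the spanner onto its original place on the mat with about 9 N of contact and let go. The gripper is well clear.

**Last checks:** The final top view shows the ring about 0.87 rad from where it began. The ring's angle can't be read directly, so "on the stop" rests on the torque rise plus this view. They agree if the ring started near 0.03 rad. The spanner lies flat, prongs down, and nothing else looks moved. The one disagreement was about 2 mm between the two cameras in x, which I handled by aligning the fork and holes in the same view.

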